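# Spent helmet cells into the child-safe battery jar

## Robot

A 6-joint arm with a two-finger parallel gripper is mounted at the origin on the work surface. World frame = base frame: x ahead of the robot, y to its left, z up, the work surface at z = 0. Lengths are in m, angles in rad, forces in N, time in s.
With the tool pointing down it reaches from about 0.3 to 0.775 m from the base axis. Payload 14.6 kg.
Tool frame: the origin (TCP) lies where the fingers leave the gripper's body, on its centre line; the fingertips stand 97 mm ahead of it and the grasp point (between the pads) lies 78 mm ahead of it (ctrl.finger_overhang is the distance from the TCP to the fingertips, in m); z points along the fingers, y is the direction in which the jaws open and shut (so a half turn about z gives the same grasp; the last joint's range is limited). The gripper opens to 94 mm and grips with 3 to 60 N. Pads are 16 mm wide; open, the fingers measure 119 mm over their backs; the gripper's body (75 mm by 177 mm) begins 78 mm behind the grasp point.
Start: joints at [-1.343, 0.3, 1.521, -0, 1.321, -0.067], TCP at [0.16, -0.526, 0.303] pointing down, gripper open.
Joint ranges: [-3.03, 3.03], [-0.79, 2.21], [0.23, 2.52], [-1.04, 4.18], [0, 3.07], [-2.55, 2.55]. Speed limits (rad/s): [2.22, 2.22, 2.57, 3.14, 3.14, 3.14].

## Interface

Orientations are given as [roll, pitch, yaw] about the fixed x, y, z axes, in that order (R = Rz(yaw) Ry(pitch) Rx(roll)).
In Python, from station import ctrl, imaging, hand_in gives the robot as it stands.
- The arm moves only by the shell command python3 -m pendant 'ROWS' [FORCE]. ROWS is JSON, a list of rows, each a list of 7 numbers: the shift along the tool's x, y, z normalised to -1 to 1, where 1 is 120 mm, then the turn, a rotation vector about the tool's x, y, z normalised to -1 to 1, where 1 is 30 degrees, then the closure, from -1 (fully open) to 1 (shut). A call has 1 to 10 rows; each row shifts and turns the commanded pose from where the row before left it, along the tool's axes as they then stand; what a row does not reach is not made up. A row lasts 1/12 s, in which the tool goes at most 41.7 mm and 7.16 degrees, less where a joint would pass 70% of its speed; a pose out of reach is approached as far as the arm can. A call with a number of a shift or a turn outside -1 to 1 is refused whole. A call with a gripper value outside its range is refused whole. The fingers move at their own pace and stop on an object; FORCE is the grip in N (left out, the last holds). Time passes only in rows, so rows that do not move let the fingers close. It gives the time, the measured TCP pose, the force and the opening at its end, in the units of the state.
- ctrl.get_obs(): the state, without advancing time (a new reading comes with each control period).
- imaging.camera(name): name is "scene" or "top"; returns a dict with "image" (400x640x3 uint8, red, green, blue), "mtx" (3x3 intrinsics, pixels), "rvec" (rotation vector, rad) and "tvec" (3), from world to camera coordinates, as OpenCV has them. Camera axes: x right, y down, z forward; pixel columns grow to the right and rows downward; lengths in m; the calibration is good to about 2 mm. A picture is of the moment at which its call begins. There is no depth.
- hand_in(): hands the job in, once; it reports no verdict.
The state is a dict: "time_s": time; "qpos": joint angles; "joint_vel": joint speeds; "tau": joint torques, N m; "ee_pos": TCP position; "eef_rot": TCP orientation; "force": force on the tool from outside, world axes, zero at the start; "moment": the same for the moment, N m; "grip_width": finger opening in m.
Only numpy, scipy, OpenCV 4.12 (cv2) and the standard library are available. Lean on these libraries where they do the work, as an engineer would, in place of code of your own. Each camera call takes 0.05 s, during which the arm holds its last target.

## Task

Put the welding helmet's two spent cells, the ones standing loose on the bench, into the battery jar: press its child-resistant cap down, turn it counter-clockwise past the ratchet and lift it off, and stand the cap right way up, wholly on the round rubber mat. Then drop both cells into the jar and leave it open with the cap on the mat. Leave the charger with its fresh cells and the copper nozzle where they stand.

Things in the scene. Friction and masses are not known exactly. Their poses are not given: they have to be found in the camera images.
- jar_mouth (a point): Centre of the mouth (top of the neck, 96 mm above the bench) of the white plastic battery jar, fixed to the bench in a 115 mm square steel bracket. z up. Body 84 mm across; neck from 70 to 96 mm up, 46 mm outside, 40 mm inside; inner floor 5 mm above the bench. Two bayonet bars on the neck at this frame's +y and -y. Its x axis is parallel to the cap's while the cap is locked.
- cap_center (a point): Centre (half-way up) of the loose grey ribbed round cap, 62 mm diameter, 34 mm high, hollow below, solid in its upper 14 mm, 45 g; z out of its top. It starts locked on the jar, its top 116 mm above the bench; it then cannot be lifted. Press it down to its stop, turn it counter-clockwise (from above) about 60 degrees, and it lifts off; it is free from 37 to 140 degrees. Clockwise is blocked.
- jar_spring (a joint): Sprung black rubber ring round the neck under the cap's skirt; position in m, positive down: 0 with the cap locked and not pressed, 0.0055 at the hard stop (cap fully pressed), -0.002 with the cap off. The ratchet tooth is passed with the cap at least 0.0035 down. The spring pushes up with about 5 N at 0 and 9 N at the stop.
- mat_top (a point): Centre of the upper face of the round black rubber mat, 160 mm diameter, 4 mm thick, fixed on the bench: the place for the cap. z is up. The jar and the mat may be on either side.
- cell1_center (a point): Centre (half-way up) of one spent cell: an upright cylinder 18 mm in diameter and 35 mm tall, metal with a plain black sleeve and a small button on top, 30 g, standing loose on the bench; z is up.
- cell2_center (a point): Centre of the other spent cell, the same as the first. Of the two, one stands nearer the robot than the charger and one beyond it.
- charger_center (a point): Centre (half-way up) of the grey charger block, 50 mm (x) by 110 mm (y) by 34 mm high, standing on the bench, z up. Three fresh cells stand in it, along its y, 33 mm apart, their tops 53 mm above the bench. Leave it alone.
- nozzle_center (a point): Centre (half-way up) of a copper welding nozzle standing on the bench, 24 mm diameter at the foot, narrowing to 17 mm at the top, 65 mm tall, z up. Leave it standing.
Mind the look-alikes: they are no part of the job. What is shaped like the part that bears cell1_center but blue is not meant.

How it is judged:
By the outcome, as a careful person would: the job done as asked, in the order asked, and still so for the second after the job is handed in, with the robot touching nothing.
It also fails if it takes over 72 s, if anything falls off the work surface, if the arm or the gripper's body presses on something with over 40 N, if the wrist force passes 120 N, or if a joint passes its speed limit or range.

## Working session

There is one attempt and no reset: what is moved stays moved. The work goes in short steps, Python scripts to look and compute and a shell command to move; the robot and the scene stay as the last step left them, time stands still between calls to the robot, and variables do not carry over. Pictures are saved under pics/ and viewed, and the job is handed in when it is done.

```bash
ls; mkdir -p pics; python3 - <<'E'
from station import ctrl, imaging
import cv2
o=ctrl.get_obs()
for k,v in o.items(): print(k,v)
for n in("scene","top"):
    c=imaging.camera(n); cv2.imwrite(f"pics/{n}0.png",c["image"][:,:,::-1]); print(n,c["mtx"],c["rvec"],c["tvec"])
E
```

```text
pics
time_s 0.0
qpos [-1.34259752e+00  3.00465654e-01  1.52158208e+00  1.69017619e-05
  1.32070150e+00 -6.66035100e-02]
joint_vel [ 0.00184089  0.00027326 -0.00230036  0.00174549 -0.00067125  0.00019814]
tau [ 3.25051100e-03 -5.31797647e+01 -3.52730727e+01  7.08293659e-02
  2.42868107e-02 -9.35314324e-05]
ee_pos [ 0.15976659 -0.52612541  0.30208883]
eef_rot [-3.14043972e+00 -9.33105211e-05  2.94798071e-01]
force [0.15587266 0.41790508 0.47048479]
moment [ 0.00996762 -0.04318048  0.01976607]
grip_width 0.0936211711979714
scene [[388.90489772   0.         315.73777635]
 [  0.         388.90489772 203.70985697]
 [  0.           0.           1.        ]] [ 1.44837395  2.0569713  -0.8952283 ] [ 0.20009509 -0.31314229  1.27417582]
top [[461.19096658   0.         320.82649047]
 [  0.         461.19096658 200.16368246]
 [  0.           0.           1.        ]] [ 2.16061571 -2.10628314  0.1804385 ] [0.00216056 0.57839745 1.01494588]
```

View pics/scene0.png

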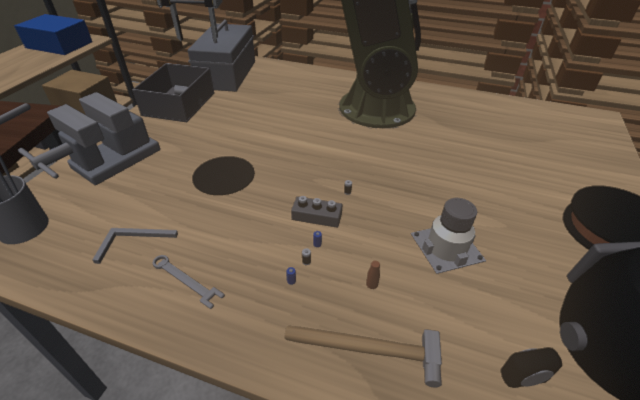

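View pics/top0.png

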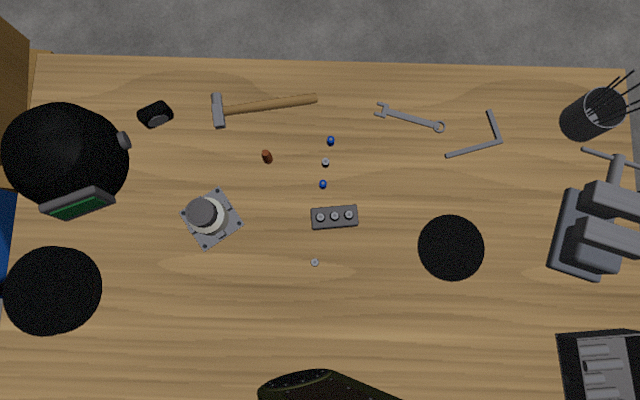

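The scene view shows the jar at about (455,235), the mat at (223,175), the charger at (317,211), and cells at (348,187) and (306,257). Blue decoys are at (317,239) and (291,275), and the nozzle at (373,275). In the top view the jar is at (208,213), the mat at (451,247), the cells at (314,262) and (325,163), and the nozzle at (267,157). Next I'll measure these.

```bash
cat > h.py <<'E'
from station import ctrl, imaging
import cv2, numpy as np
def cam(n):
    c=imaging.camera(n); c["R"]=cv2.Rodrigues(np.array(c["rvec"],float))[0]; c["t"]=np.array(c["tvec"],float).ravel(); return c
def ray(c,u,v,z):
    d=c["R"].T@np.linalg.inv(c["mtx"])@np.array([u,v,1.]); o=-c["R"].T@c["t"]
    return o+d*(z-o[2])/d[2]
def proj(c,p):
    q=c["mtx"]@(c["R"]@np.array(p,float)+c["t"]); return q[:2]/q[2]
def crop(c,u,v,w,h,k,name):
    im=c["image"][v-h//2:v+h//2,u-w//2:u+w//2,::-1]
    cv2.imwrite("pics/"+name,cv2.resize(im,None,fx=k,fy=k,interpolation=cv2.INTER_NEAREST))
def yawmove(): pass
E
python3 - <<'E'
from h import *
t=cam("top"); s=cam("scene")
crop(t,265,205,200,150,4,"t1.png"); crop(s,370,230,260,150,3,"s1.png")
print("camO",-t["R"].T@t["t"],-s["R"].T@s["t"])
print("tcp",proj(t,ctrl.get_obs()["ee_pos"]),proj(t,[0,0,0]))
E
```

```text
camO [0.39984516 0.01494689 1.09752624] [1.15052391 0.19225701 0.63320782]
tcp [651.7813962  438.35277309] [321.8082491  462.98723468]
```

View pics/t1.png

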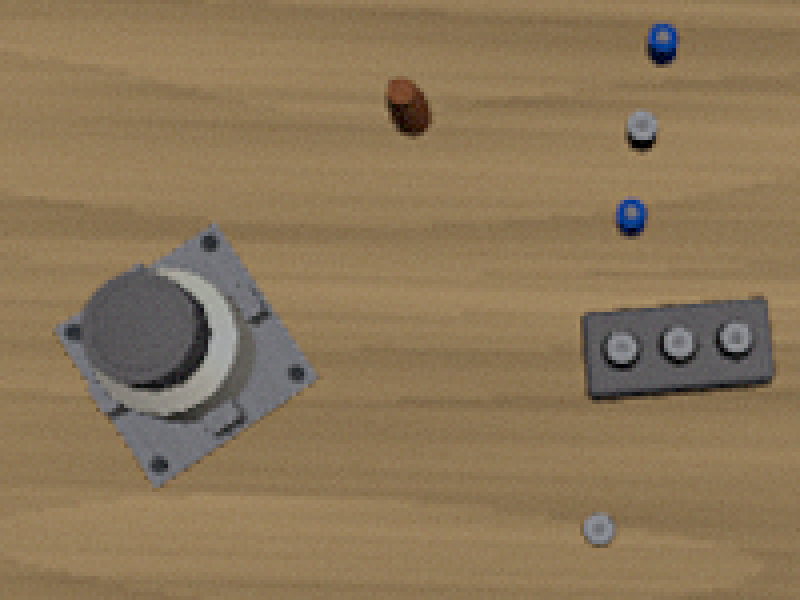

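View pics/s1.png

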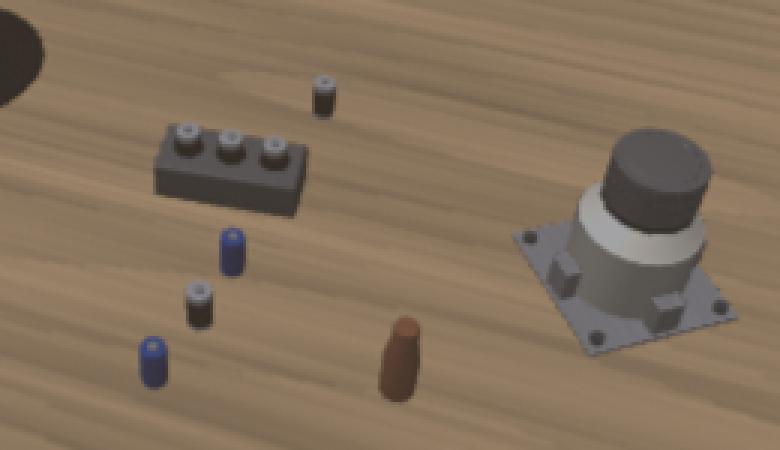

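```bash
python3 - <<'E'
from h import *
t=cam("top"); s=cam("scene")
def T(x,y,z): return ray(t,165+(x+.5)/4-.5,130+(y+.5)/4-.5,z)
def S(x,y,z): return ray(s,240+(x+.5)/3-.5,155+(y+.5)/3-.5,z)
np.set_printoptions(precision=4,suppress=True)
def tc(c,u,v,r,cond):
    g=c["image"][v-r:v+r+1,u-r:u+r+1].astype(int); m=cond(g); ys,xs=np.nonzero(m); 
    return u-r+(xs.min()+xs.max())/2, v-r+(ys.min()+ys.max())/2, xs.mean()+u-r, ys.mean()+v-r, m.sum(), xs.max()-xs.min()+1, ys.max()-ys.min()+1
br=lambda g:(g[...,2]>95)&(np.ptp(g,axis=2)<25)
for n,(u,v) in dict(near=(314,262),far=(325,162),f1=(320,217),f2=(335,215),f3=(349,214)).items():
    a=tc(t,u,v,7,br); z=.035 if n in("near","far") else .053
    print(n,np.array(a),ray(t,a[2],a[3],z))
for n,(u,v) in dict(near=(348,183),far=(306,252)).items():
    a=tc(s,u,v,6,br); print("scene",n,np.array(a),ray(s,a[2],a[3],.035))
# mat
hsv=t["image"].astype(int).sum(2)
m=(hsv<120).astype(np.uint8)
n,l,st,ce=cv2.connectedComponentsWithStats(m)
i=l[247,451]; print("mat",st[i],ce[i],ray(t,*ce[i],.004), [ray(t,st[i][0]-.5,ce[i][1],.004)[1]-ray(t,st[i][0]+st[i][2]-.5,ce[i][1],.004)[1]])
# corners of bracket in crop
for c in [(216,225),(55,328),(158,487),(318,377)]: print("corner",T(*c,.003))
# holes
hs=np.array([T(*c,.003) for c in [(209,242),(73,332),(159,465),(297,373)]]); print(hs,hs.mean(0))
# cap top circle: ~x 82..., y268..
print("cap",T(140,328,.116)[:2], "scene cap top", S(661,161,.116))
# nozzle top
print("nozzle",T(402,91,.065),S(407,327,.065),S(397,390,0.0))
print("charger corners",[T(*c,.034)[:2] for c in [(583,315),(766,298),(773,381),(591,398)]])
for c in [(663,40),(632,212)]: print("blue",T(*c,.033))
E
```

```text
near [314.5 261.5 314.4 261.6  50.    8.    8. ] [0.4378 0.028  0.035 ]
far [325.     161.     325.0476 160.8333  42.       7.       7.    ] [0.6753 0.0093 0.035 ]
f1 [320.     217.5    319.8025 217.5309  81.      15.      14.    ] [0.5372 0.0182 0.053 ]
f2 [335.     215.     335.0667 215.1667  90.      15.      15.    ] [ 0.5435 -0.0165  0.053 ]
f3 [349.     214.     349.3592 214.5728 103.      15.      15.    ] [ 0.5457 -0.0492  0.053 ]
scene near [348.     182.     347.9333 182.0667  30.       7.       5.    ] [0.4398 0.0261 0.035 ]
scene far [306.     251.5    305.7843 251.451   51.       9.       8.    ] [0.6784 0.0072 0.035 ]
mat [ 418  215   66   66 3448] [450.6418 247.5595] [ 0.48   -0.2929  0.004 ] [np.float64(0.15617634185360016)]
corner [0.6146 0.265  0.003 ]
corner [0.5493 0.3574 0.003 ]
corner [0.4563 0.2893 0.003 ]
corner [0.5239 0.1984 0.003 ]
[[0.6041 0.2685 0.003 ]
 [0.5472 0.3464 0.003 ]
 [0.4692 0.2896 0.003 ]
 [0.526  0.2111 0.003 ]] [0.5366 0.2789 0.003 ]
cap [0.5351 0.2764] scene cap top [0.5388 0.2755 0.116 ]
nozzle [0.6841 0.1484 0.065 ] [0.6859 0.1477 0.065 ] [0.686  0.1483 0.    ]
charger corners [array([0.5606, 0.0408]), array([ 0.5734, -0.0658]), array([ 0.5248, -0.0704]), array([0.5122, 0.0348])]
blue [ 0.7284 -0.0022  0.033 ]
blue [0.6229 0.0137 0.033 ]
```

Both views agree to within about 3 mm. Working estimates:

| Item | x | y | Note |
|---|---|---|---|
| Jar | 0.5365 | 0.2770 | |
| Mat | 0.480 | -0.293 | |
| Near cell | 0.439 | 0.027 | |
| Far cell | 0.677 | 0.0085 | |
| Charger | – | – | x-span 0.51–0.57 |

All are within reach. I'll move over the jar first.

```bash
cat >> h.py <<'E'
from scipy.spatial.transform import Rotation as Ro
def go(x,y,z,yaw=None):
    o=ctrl.get_obs(); p=np.array(o["ee_pos"]); R=Ro.from_euler("xyz",o["eef_rot"])
    d=R.inv().apply(np.array([x,y,z])-p)
    print("t %.2f pos"%o["time_s"],p.round(4),"rpy",np.round(o["eef_rot"],3),"q1,q6",np.round(o["qpos"][[0,5]],2) if hasattr(o["qpos"],"shape") else o["qpos"],"F",np.round(o["force"],1),"w %.4f"%o["grip_width"])
    print("units",(d/.12).round(3),"len %.1fmm rows %.1f"%(np.linalg.norm(d)*1e3,np.linalg.norm(d)/.0417))
    Y=o["eef_rot"][2] if yaw is None else yaw
    D=Ro.from_euler("xyz",[np.pi,0,Y]); rv=(R.inv()*D).as_rotvec(); print("turn units",(rv/np.radians(30)).round(3))
E
python3 -c "
from h import *
go(.5365,.277,.30,0.295)"
```

```text
t 0.30 pos [ 0.1598 -0.5262  0.3025] rpy [-3.141 -0.     0.295] q1,q6 [-1.34 -0.07] F [-1.   0.5 -0.3] w 0.0941
units [ 4.949 -5.493  0.023] len 887.2mm rows 21.3
turn units [-0.001 -0.    -0.   ]
```

```bash
R='[[0.165,-0.183,0,0,0,0,-1],[0.165,-0.183,0,0,0,0,-1]]' ; python3 -m pendant '[[0.165,-0.183,0,0,0,0,-1],[0.165,-0.183,0,0,0,0,-1],[0.165,-0.183,0,0,0,0,-1],[0.165,-0.183,0,0,0,0,-1],[0.165,-0.183,0,0,0,0,-1],[0.165,-0.183,0,0,0,0,-1],[0.165,-0.183,0,0,0,0,-1],[0.165,-0.183,0,0,0,0,-1],[0.165,-0.183,0,0,0,0,-1],[0.165,-0.183,0,0,0,0,-1]]'; python3 -c "
from h import *
go(.5365,.277,.30,0.295)"
```

```text
time_s: 1.13
ee_pos: [0.2857, -0.2572, 0.3027]
eef_rot: [3.141, -0.0, 0.295]
force: [-0.7, -0.1, -0.0]
grip_width: 0.0938
t 1.13 pos [ 0.2857 -0.2572  0.3027] rpy [ 3.141 -0.     0.295] q1,q6 [-0.83  0.45] F [-0.7 -0.1 -0. ] w 0.0938
units [ 3.292 -3.654  0.022] len 590.2mm rows 14.2
turn units [ 0.001 -0.    -0.001]
```

```bash
python3 -m pendant '[[0.183,-0.203,0,0,0,0,-1],[0.183,-0.203,0,0,0,0,-1],[0.183,-0.203,0,0,0,0,-1],[0.183,-0.203,0,0,0,0,-1],[0.183,-0.203,0,0,0,0,-1],[0.183,-0.203,0,0,0,0,-1],[0.183,-0.203,0,0,0,0,-1],[0.183,-0.203,0,0,0,0,-1],[0.183,-0.203,0,0,0,0,-1],[0.183,-0.203,0,0,0,0,-1]]'; python3 -m pendant '[[0.183,-0.203,0,0,0,0,-1],[0.183,-0.203,0,0,0,0,-1],[0.183,-0.203,0,0,0,0,-1],[0.183,-0.203,0,0,0,0,-1],[0.183,-0.203,0,0,0,0,-1],[0.183,-0.203,0,0,0,0,-1],[0.183,-0.203,0,0,0,0,-1],[0.18,-0.203,0,0,0,0,-1],[0,0,0,0,0,0,-1],[0,0,0,0,0,0,-1]]';python3 -c "
from h import *
go(.5365,.277,.183,0.295)
s=cam('scene');crop(s,450,200,200,150,4,'s2.png')
"
```

```text
time_s: 1.97
ee_pos: [0.4251, 0.04, 0.3028]
eef_rot: [3.141, -0.0, 0.295]
force: [0.4, -1.4, 1.2]
grip_width: 0.0942
time_s: 2.8
ee_pos: [0.5359, 0.2767, 0.3017]
eef_rot: [3.141, 0.001, 0.296]
force: [0.1, -0.4, 0.5]
grip_width: 0.0941
t 2.80 pos [0.5359 0.2767 0.3017] rpy [3.141e+00 1.000e-03 2.960e-01] q1,q6 [0.42 1.69] F [ 0.1 -0.4  0.5] w 0.0941
units [ 0.007 -0.001  0.989] len 118.7mm rows 2.8
turn units [0.    0.003 0.003]
```

View pics/s2.png

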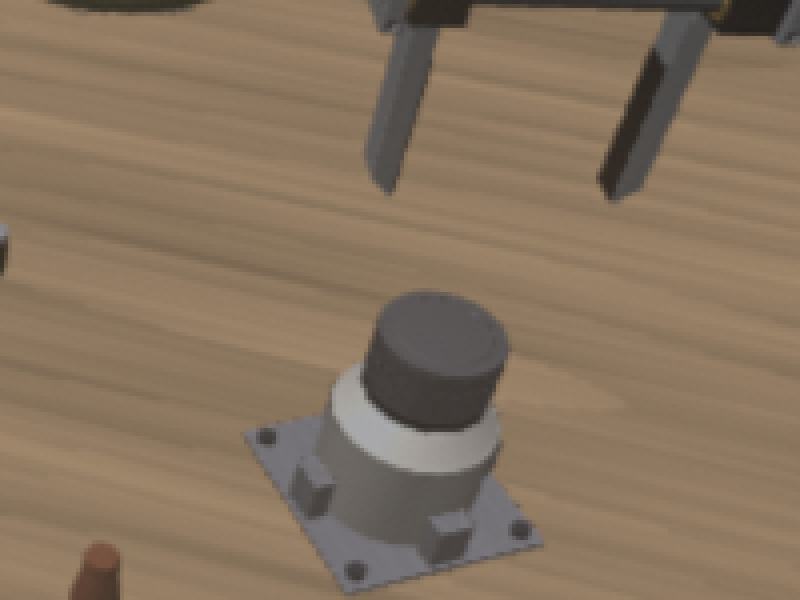

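The picture shows the jar and cap undisturbed, with the open fingers above and straddling the cap. Descending now.

```bash
python3 -m pendant '[[0.006,0,0.2,0,0,0,-1],[0,0,0.2,0,0,0,-1],[0,0,0.2,0,0,0,-1],[0,0,0.16,0,0,0,-1],[0,0,0.12,0,0,0,-1],[0,0,0.08,0,0,0,-1],[0,0,0,0,0,0,-1],[0,0,0,0,0,0,-1]]'; python3 -m pendant '[[0,0,0,0,0,0,-0.2],[0,0,0,0,0,0,0],[0,0,0,0,0,0,0.2],[0,0,0,0,0,0,0.6],[0,0,0,0,0,0,1],[0,0,0,0,0,0,1],[0,0,0,0,0,0,1]]' 10;python3 -c "
from h import *
go(.5365,.277,.183,0.295)
s=cam('scene');crop(s,450,200,200,150,4,'s3.png')
"
```

```text
time_s: 3.52
ee_pos: [0.5367, 0.2754, 0.1881]
eef_rot: [-3.142, -0.0, 0.294]
force: [1.4, -0.1, 0.5]
grip_width: 0.0942
time_s: 4.1
ee_pos: [0.5366, 0.276, 0.1877]
eef_rot: [-3.141, -0.0, 0.295]
force: [-1.2, 1.2, 2.3]
grip_width: 0.0618
t 4.10 pos [0.5366 0.276  0.1877] rpy [-3.141 -0.     0.295] q1,q6 [0.41 1.69] F [-1.2  1.2  2.3] w 0.0618
units [ 0.001 -0.008  0.039] len 4.8mm rows 0.1
turn units [-0.    -0.001 -0.   ]
```

View pics/s3.png

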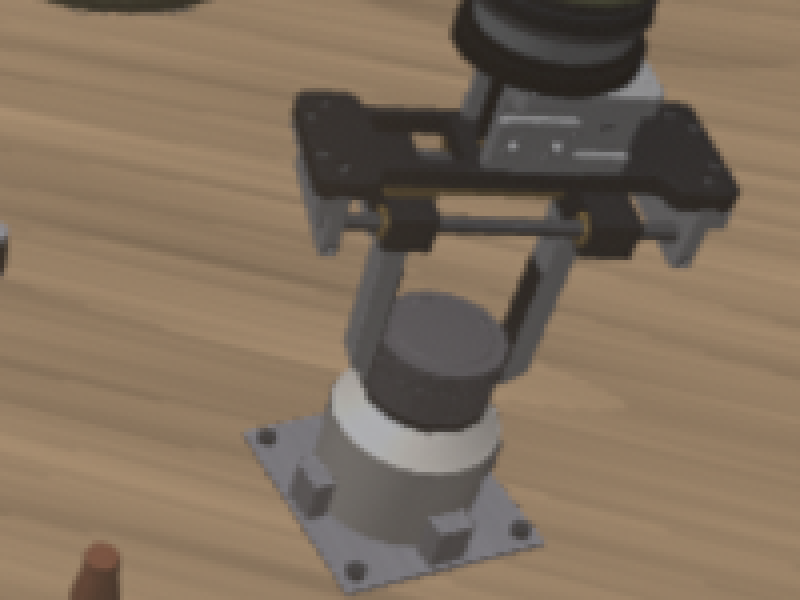

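The cap is gripped at a width of 61.8 mm, matching its 62 mm diameter, and the jaws look centred. I'll grip harder and press.

```bash
python3 -m pendant '[[0,0,0,0,0,0,1],[0,0,0,0,0,0,1],[0,0,0.015,0,0,0,1],[0,0,0.015,0,0,0,1],[0,0,0.01,0,0,0,1],[0,0,0,0,0,0,1],[0,0,0,0,0,0,1]]' 50;python3 -c "
from h import *
go(.5365,.277,.1817,0.295)"
```

```text
time_s: 4.73
ee_pos: [0.5367, 0.2761, 0.1831]
eef_rot: [-3.141, -0.001, 0.295]
force: [-2.6, 0.2, 7.6]
grip_width: 0.0608
t 4.73 pos [0.5367 0.2761 0.1831] rpy [-3.141e+00 -1.000e-03  2.950e-01] q1,q6 [0.41 1.69] F [-2.6  0.2  7.6] w 0.0608
units [ 0.001 -0.008  0.011] len 1.7mm rows 0.0
turn units [-0.    -0.001 -0.   ]
```

```bash
python3 -m pendant '[[0,0,0.012,0,0,0,1],[0,0,0.008,0,0,0,1],[0,0,0,0,0,0,1],[0,0,0,0,0,0,1]]' 50;python3 -c "
from h import *
go(.5365,.277,.1817,0.295)"
```

```text
time_s: 5.07
ee_pos: [0.5369, 0.2761, 0.1821]
eef_rot: [-3.141, -0.002, 0.295]
force: [-7.1, -0.7, 19.1]
grip_width: 0.0615
t 5.07 pos [0.5369 0.2761 0.1821] rpy [-3.141e+00 -2.000e-03  2.950e-01] q1,q6 [0.41 1.69] F [-7.1 -0.7 19.1] w 0.0615
units [-0.001 -0.008  0.003] len 1.0mm rows 0.0
turn units [-0.001 -0.003 -0.   ]
```

That's 19 N against a 9 N spring, so the cap is on its stop. Now I'll turn it CCW, which is negative about tool z.

```bash
python3 -m pendant '[[0,0,0,0,0,-0.08,1],[0,0,0,0,0,-0.12,1],[0,0,0,0,0,-0.12,1],[0,0,0,0,0,-0.12,1],[0,0,0,0,0,-0.12,1],[0,0,0,0,0,-0.12,1]]' 50;python3 -c "
from h import *
go(.5365,.277,.1817,0.295)
print(ctrl.get_obs()['moment'])"
```

```text
time_s: 5.57
ee_pos: [0.5375, 0.2761, 0.1821]
eef_rot: [3.141, -0.004, 0.653]
force: [-0.8, -0.4, 15.5]
grip_width: 0.0612
t 5.57 pos [0.5375 0.2761 0.1821] rpy [ 3.141 -0.004  0.653] q1,q6 [0.41 1.33] F [-0.8 -0.4 15.5] w 0.0612
units [-0.002 -0.011  0.003] len 1.4mm rows 0.0
turn units [ 0.001 -0.007  0.685]
[ 0.00870624  0.11186813 -0.31928173]
```

```bash
python3 -m pendant '[[0,0,0,0,0,-0.16,1],[0,0,0,0,0,-0.16,1],[0,0,0,0,0,-0.16,1],[0,0,0,0,0,-0.16,1],[0,0,0,0,0,-0.16,1],[0,0,0,0,0,-0.16,1],[0,0,0,0,0,-0.16,1],[0,0,0,0,0,-0.16,1],[0,0,0,0,0,-0.16,1],[0,0,0,0,0,0,1]]' 50;python3 -c "
from h import *
go(.5365,.277,.1817,0.295)
print(ctrl.get_obs()['moment'])
s=cam('scene');crop(s,450,200,200,150,4,'s4.png')"
```

```text
time_s: 6.4
ee_pos: [0.5375, 0.2761, 0.1821]
eef_rot: [3.138, -0.002, 1.41]
force: [-0.1, -0.2, 15.2]
grip_width: 0.0615
t 6.40 pos [0.5375 0.2761 0.1821] rpy [ 3.138e+00 -2.000e-03  1.410e+00] q1,q6 [0.41 0.57] F [-0.1 -0.2 15.2] w 0.0615
units [ 0.006 -0.009  0.003] len 1.4mm rows 0.0
turn units [ 0.003 -0.007  2.13 ]
[0.0358982  0.18770095 0.25461035]
```

View pics/s4.png

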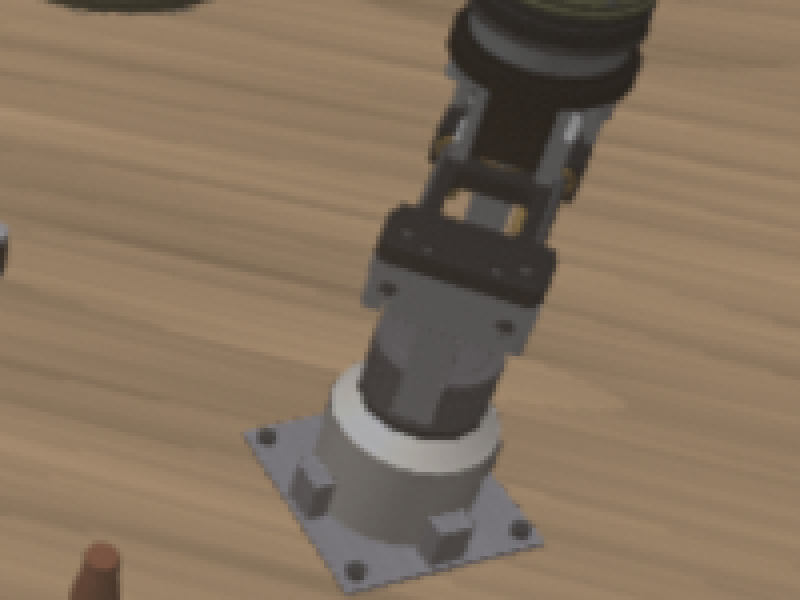

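The tool has turned 64° with the cap held in the jaws. I'll lift gently and watch the force.

```bash
python3 -m pendant '[[0,0,-0.025,0,0,0,1],[0,0,-0.025,0,0,0,1],[0,0,-0.025,0,0,0,1],[0,0,-0.025,0,0,0,1],[0,0,0,0,0,0,1]]' 50;python3 -c "
from h import *
go(.5365,.277,.1817,1.4)"
```

```text
time_s: 6.87
ee_pos: [0.5366, 0.2758, 0.1923]
eef_rot: [-3.141, 0.0, 1.405]
force: [-0.5, -0.6, -0.3]
grip_width: 0.0614
t 6.87 pos [0.5366 0.2758 0.1923] rpy [-3.141  0.     1.405] q1,q6 [0.41 0.58] F [-0.5 -0.6 -0.3] w 0.0614
units [ 0.01  -0.002  0.088] len 10.7mm rows 0.3
turn units [-0.001  0.001  0.009]
```

There's no resisting force, so the cap is free. Lifting it clear.

```bash
python3 -m pendant '[[0,0,-0.08,0,0,0,1],[0,0,-0.12,0,0,0,1],[0,0,-0.16,0,0,0,1],[0,0,-0.2,0,0,0,1],[0,0,-0.2,0,0,0,1],[0,0,-0.16,0,0,0,1],[0,0,0,0,0,0,1]]' 50;python3 -c "
from h import *
go(.480,-.293,.30,1.4)
s=cam('scene');crop(s,450,200,200,150,4,'s5.png')"
```

```text
time_s: 7.45
ee_pos: [0.5371, 0.2761, 0.3071]
eef_rot: [3.137, -0.003, 1.405]
force: [0.1, -0.1, -0.5]
grip_width: 0.0612
t 7.45 pos [0.5371 0.2761 0.3071] rpy [ 3.137e+00 -3.000e-03  1.405e+00] q1,q6 [0.41 0.58] F [ 0.1 -0.1 -0.5] w 0.0612
units [-4.756  0.314  0.046] len 572.0mm rows 13.7
turn units [ 0.009 -0.006  0.009]
```

View pics/s5.png

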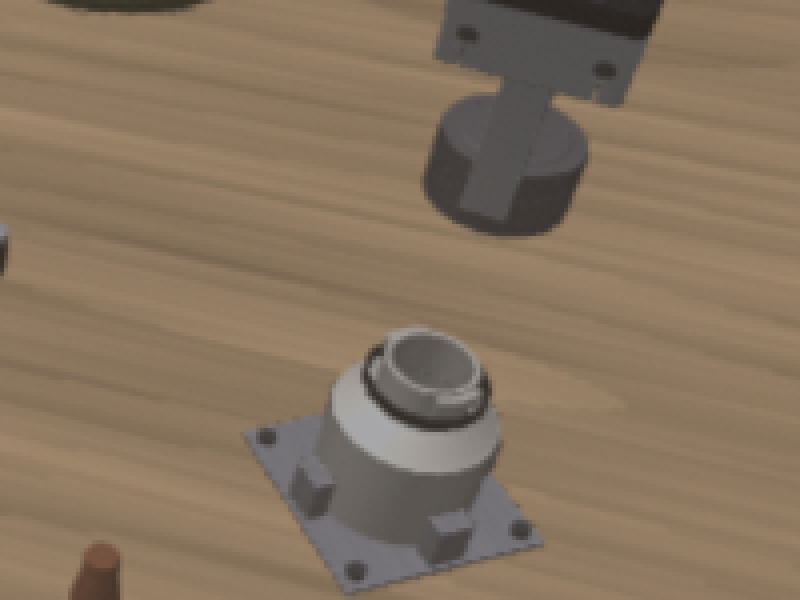

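The cap is off and held level, and the jar mouth is open at crop (433,362). Carrying the cap to the mat.

```bash
python3 -m pendant '[[-0.1,0.007,0,0,0,0,1],[-0.16,0.01,0,0,0,0,1],[-0.2,0.013,0,0,0,0,1],[-0.2,0.013,0,0,0,0,1],[-0.2,0.013,0,0,0,0,1],[-0.2,0.013,0,0,0,0,1],[-0.2,0.013,0,0,0,0,1],[-0.2,0.013,0,0,0,0,1],[-0.2,0.013,0,0,0,0,1],[-0.2,0.013,0,0,0,0,1]]' 50; python3 -m pendant '[[-0.2,0.013,0,0,0,0,1],[-0.2,0.013,0,0,0,0,1],[-0.2,0.013,0,0,0,0,1],[-0.2,0.013,0,0,0,0,1],[-0.2,0.013,0,0,0,0,1],[-0.2,0.013,0,0,0,0,1],[-0.2,0.013,0,0,0,0,1],[-0.2,0.013,0,0,0,0,1],[-0.2,0.013,0,0,0,0,1],[-0.2,0.013,0,0,0,0,1]]' 50
python3 -c "
from h import *
go(.480,-.293,.30,1.4)
s=cam('scene')
print(ray(s,350+433.5/4-.5,125+362/4-.5,.096))
t=cam('top');crop(t,210,210,100,100,6,'t6.png')"
```

```text
time_s: 8.33
ee_pos: [0.513, 0.0516, 0.301]
eef_rot: [-3.139, 0.001, 1.405]
force: [0.5, -0.0, -0.1]
grip_width: 0.0613
time_s: 9.17
ee_pos: [0.4885, -0.1874, 0.301]
eef_rot: [-3.139, -0.001, 1.405]
force: [0.3, 0.2, 0.2]
grip_width: 0.0612
t 9.17 pos [ 0.4885 -0.1874  0.301 ] rpy [-3.139e+00 -1.000e-03  1.405e+00] q1,q6 [-0.44 -0.27] F [0.3 0.2 0.2] w 0.0612
units [-0.88   0.076  0.008] len 106.0mm rows 2.5
turn units [-0.005 -0.001  0.009]
[0.53643883 0.27623085 0.096     ]
```

View pics/t6.png

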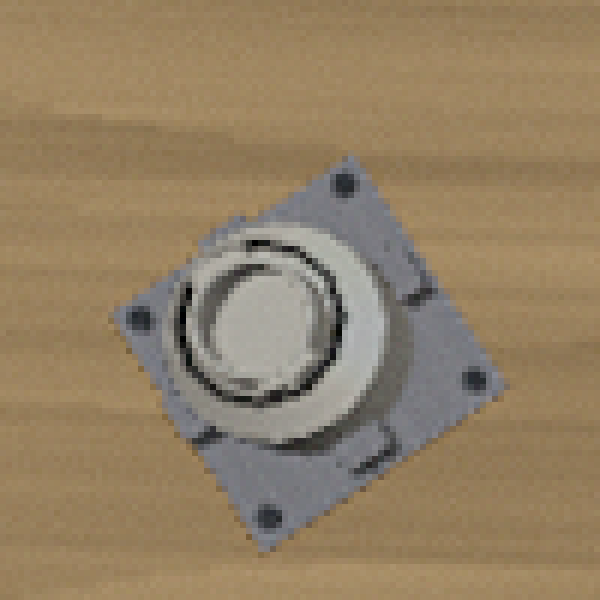

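The jar mouth measures (0.5364, 0.2762). It's empty and open.

```bash
python3 -m pendant '[[-0.2,0.017,0,0,0,0,1],[-0.2,0.017,0,0,0,0,1],[-0.2,0.017,0,0,0,0,1],[-0.16,0.013,0,0,0,0,1],[-0.12,0.012,0,0,0,0,1],[0,0,0,0,0,0,1],[0,0,0,0,0,0,1]]' 50
python3 -c "
from h import *
go(.480,-.293,.112,1.4)
s=cam('scene');crop(s,230,150,200,150,4,'s7.png')"
```

```text
time_s: 9.85
ee_pos: [0.481, -0.2914, 0.3018]
eef_rot: [-3.14, -0.001, 1.404]
force: [0.9, 0.7, -0.4]
grip_width: 0.0615
t 9.85 pos [ 0.481  -0.2914  0.3018] rpy [-3.140e+00 -1.000e-03  1.404e+00] q1,q6 [-0.61 -0.44] F [ 0.9  0.7 -0.4] w 0.0615
units [-0.016 -0.004  1.582] len 189.8mm rows 4.6
turn units [-0.003 -0.002  0.008]
```

View pics/s7.png

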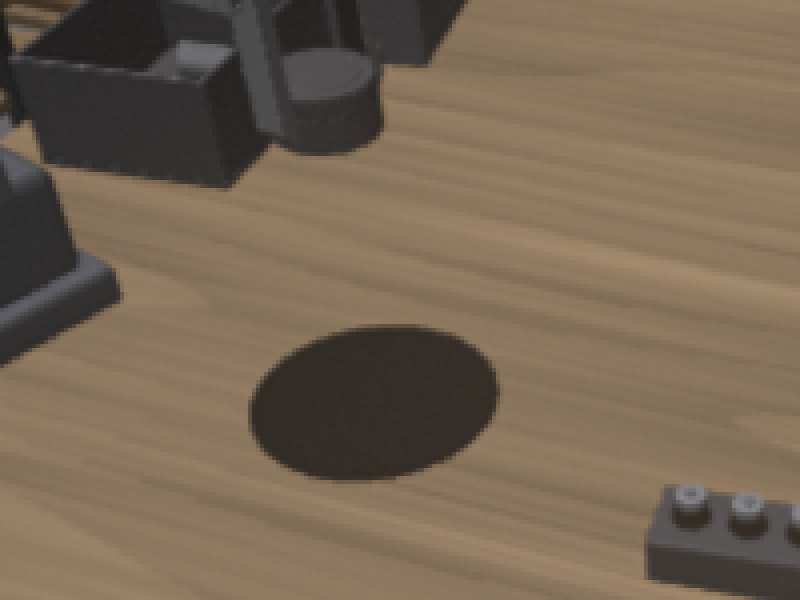

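The mat ellipse is clear at crop (375,402), and the cap is held above it. I expect contact at TCP z of about 0.110, so I'll descend to that.

```bash
python3 -m pendant '[[-0.013,-0.004,0.12,0,0,0,1],[0,0,0.2,0,0,0,1],[0,0,0.25,0,0,0,1],[0,0,0.25,0,0,0,1],[0,0,0.25,0,0,0,1],[0,0,0.2,0,0,0,1],[0,0,0.15,0,0,0,1],[0,0,0.1,0,0,0,1],[0,0,0,0,0,0,1],[0,0,0,0,0,0,1]]' 50
python3 -c "
from h import *
go(.480,-.293,.1095,1.4)"
```

```text
time_s: 10.73
ee_pos: [0.4809, -0.2925, 0.1206]
eef_rot: [-3.141, -0.0, 1.406]
force: [0.5, 0.4, -0.5]
grip_width: 0.0609
t 10.73 pos [ 0.4809 -0.2925  0.1206] rpy [-3.141 -0.     1.406] q1,q6 [-0.61 -0.45] F [ 0.5  0.4 -0.5] w 0.0609
units [-0.005 -0.007  0.093] len 11.2mm rows 0.3
turn units [-0.    -0.     0.011]
```

```bash
python3 -m pendant '[[0,0,0.03,0,0,0,1],[0,0,0.025,0,0,0,1],[0,0,0.02,0,0,0,1],[0,0,0.015,0,0,0,1],[0,0,0.006,0,0,0,1],[0,0,0,0,0,0,1]]' 50
python3 -c "
from h import *
go(.480,-.293,.1095,1.4)"
```

```text
time_s: 11.23
ee_pos: [0.4807, -0.2931, 0.1096]
eef_rot: [3.141, 0.0, 1.405]
force: [-4.1, 2.5, 9.6]
grip_width: 0.0612
t 11.23 pos [ 0.4807 -0.2931  0.1096] rpy [3.141 0.    1.405] q1,q6 [-0.61 -0.45] F [-4.1  2.5  9.6] w 0.0612
units [-0.    -0.006  0.001] len 0.7mm rows 0.0
turn units [0.001 0.    0.009]
```

There's 10 N of contact at the expected height. Releasing and rising.

```bash
python3 -m pendant '[[0,0,-0.004,0,0,0,0.4],[0,0,0,0,0,0,0.2],[0,0,0,0,0,0,0],[0,0,0,0,0,0,-0.4],[0,0,0,0,0,0,-0.8],[0,0,0,0,0,0,-0.8],[0,0,0,0,0,0,-0.8],[0,0,0,0,0,0,-0.8]]' 10
python3 -m pendant '[[0,0,-0.05,0,0,0,-0.8],[0,0,-0.1,0,0,0,-0.8],[0,0,-0.2,0,0,0,-0.8],[0,0,-0.2,0,0,0,-0.8],[0,0,-0.2,0,0,0,-0.8],[0,0,-0.1,0,0,0,-0.8],[0,0,0,0,0,0,-0.8]]'
python3 -c "
from h import *
go(.439,.027,.20,0.2)
s=cam('scene');crop(s,230,150,200,150,4,'s8.png')"
```

```text
time_s: 11.9
ee_pos: [0.4806, -0.293, 0.1091]
eef_rot: [-3.141, -0.0, 1.405]
force: [-0.4, -0.2, 1.0]
grip_width: 0.084
time_s: 12.48
ee_pos: [0.4813, -0.2935, 0.2146]
eef_rot: [3.137, 0.002, 1.405]
force: [0.5, 0.8, -0.1]
grip_width: 0.0847
t 12.48 pos [ 0.4813 -0.2935  0.2146] rpy [3.137e+00 2.000e-03 1.405e+00] q1,q6 [-0.61 -0.45] F [ 0.5  0.8 -0.1] w 0.0847
units [ 2.576 -0.789  0.112] len 323.6mm rows 7.8
turn units [ 1.100e-02 -2.000e-03  2.301e+00]
```

View pics/s8.png

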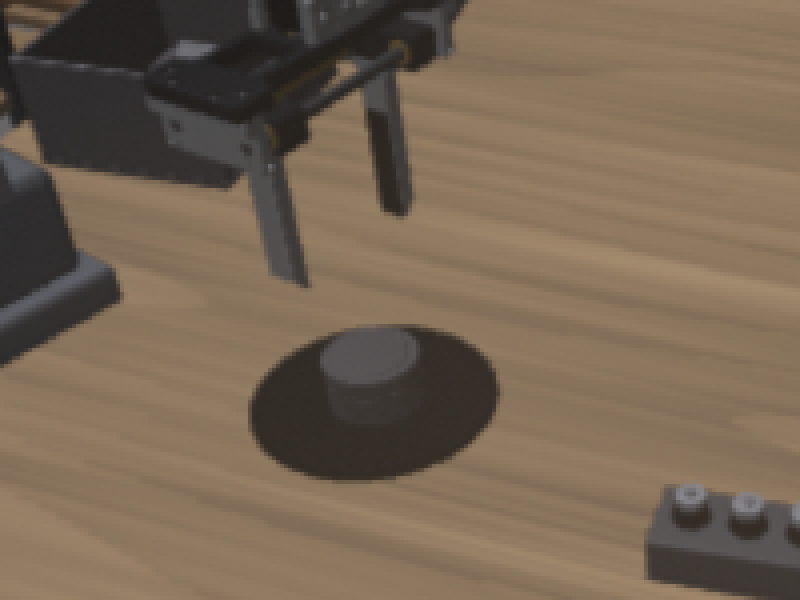

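The cap stands upright on the mat, well inside its edge: its base is at about crop (375,400) and the mat centre at (375,402). Next I'll turn the tool so the jaws open along y for the cells.

```bash
python3 -m pendant '[[0,0,0,0,0,0.15,-0.5],[0,0,0,0,0,0.22,-0.1],[0,0,0,0,0,0.22,-0.1],[0,0,0,0,0,0.22,-0.1],[0,0,0,0,0,0.22,-0.1],[0,0,0,0,0,0.22,-0.1],[0,0,0,0,0,0.22,-0.1],[0,0,0,0,0,0.22,-0.1],[0,0,0,0,0,0.22,-0.1],[0,0,0,0,0,0.22,-0.1]]'
python3 -m pendant '[[0,0,0,0,0,0.22,-0.1],[0,0,0,0,0,0.14,-0.1],[0,0,0,0,0,0,-0.1]]'
python3 -c "
from h import *
go(.439,.027,.20,0.1)"
```

```text
time_s: 13.37
ee_pos: [0.4802, -0.2928, 0.2094]
eef_rot: [-3.139, 0.002, 0.284]
force: [0.0, 1.2, -0.6]
grip_width: 0.0518
time_s: 13.62
ee_pos: [0.4802, -0.2928, 0.2096]
eef_rot: [-3.14, 0.002, 0.098]
force: [-0.0, 0.5, 0.2]
grip_width: 0.0516
t 13.62 pos [ 0.4802 -0.2928  0.2096] rpy [-3.14e+00  2.00e-03  9.80e-02] q1,q6 [-0.61  0.86] F [-0.   0.5  0.2] w 0.0516
units [-0.082 -2.685  0.084] len 322.6mm rows 7.7
turn units [-0.003  0.004 -0.005]
```

```bash
python3 -m pendant '[[-0.008,-0.15,0,0,0,0,-0.1],[-0.008,-0.29,0,0,0,0,-0.1],[-0.008,-0.29,0,0,0,0,-0.1],[-0.008,-0.29,0,0,0,0,-0.1],[-0.008,-0.29,0,0,0,0,-0.1],[-0.008,-0.29,0,0,0,0,-0.1],[-0.008,-0.29,0,0,0,0,-0.1],[-0.008,-0.29,0,0,0,0,-0.1],[-0.008,-0.29,0,0,0,0,-0.1],[-0.01,-0.215,0,0,0,0,-0.1]]'
python3 -m pendant '[[0,0,0,0,0,0,-0.1],[0,0,0,0,0,0,-0.1]]'
python3 -c "
from h import *
go(.439,.027,.107,0.1)
s=cam('scene');crop(s,340,190,160,120,5,'s9.png')"
```

```text
time_s: 14.45
ee_pos: [0.4373, 0.0287, 0.2104]
eef_rot: [-3.141, 0.001, 0.105]
force: [0.7, -1.4, -0.1]
grip_width: 0.0517
time_s: 14.62
ee_pos: [0.4379, 0.0274, 0.2106]
eef_rot: [-3.142, 0.001, 0.106]
force: [-0.9, 0.2, 0.0]
grip_width: 0.0517
t 14.62 pos [0.4379 0.0274 0.2106] rpy [-3.142e+00  1.000e-03  1.060e-01] q1,q6 [-0.02  1.44] F [-0.9  0.2  0. ] w 0.0517
units [0.009 0.004 0.863] len 103.6mm rows 2.5
turn units [-0.     0.002  0.011]
```

View pics/s9.png

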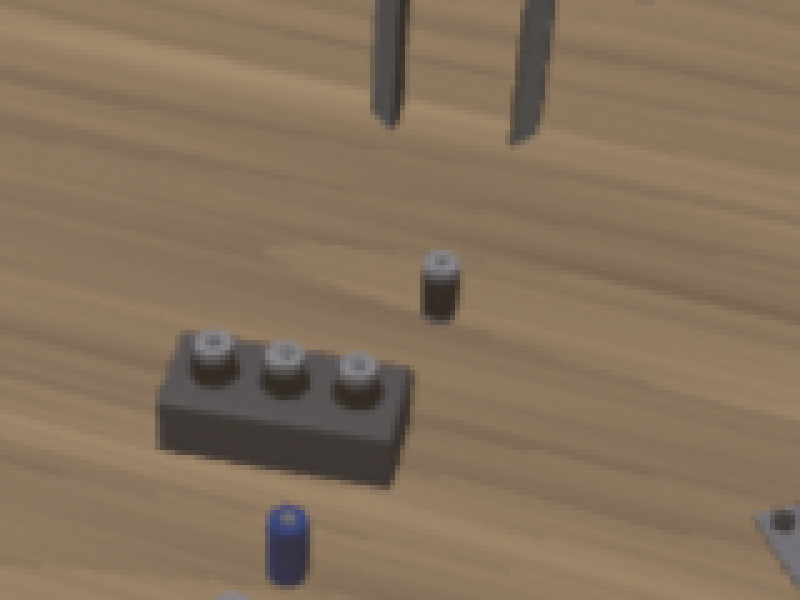

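The open jaws are above the near cell at crop (440,288). Descending to TCP 0.107, so the tips sit 10 mm above the bench.

```bash
python3 -m pendant '[[0.009,0.002,0.1,0,0,0,-0.1],[0,0,0.2,0,0,0,-0.1],[0,0,0.2,0,0,0,-0.1],[0,0,0.18,0,0,0,-0.1],[0,0,0.12,0,0,0,-0.1],[0,0,0.06,0,0,0,-0.1],[0,0,0,0,0,0,-0.1],[0,0,0,0,0,0,-0.1]]' 
python3 -m pendant '[[0,0,0,0,0,0,0.3],[0,0,0,0,0,0,0.6],[0,0,0,0,0,0,0.8],[0,0,0,0,0,0,1],[0,0,0,0,0,0,1],[0,0,0,0,0,0,1]]' 15
python3 -c "
from h import *
go(.439,.027,.22,0.1)
s=cam('scene');crop(s,340,190,160,120,5,'s10.png')"
```

```text
time_s: 15.33
ee_pos: [0.4396, 0.0258, 0.1082]
eef_rot: [-3.142, 0.0, 0.101]
force: [0.7, 1.0, 0.2]
grip_width: 0.0515
time_s: 15.83
ee_pos: [0.4395, 0.0265, 0.1082]
eef_rot: [3.142, -0.0, 0.101]
force: [-0.6, 0.2, 2.1]
grip_width: 0.0177
t 15.83 pos [0.4395 0.0265 0.1082] rpy [ 3.142 -0.     0.101] q1,q6 [-0.02  1.45] F [-0.6  0.2  2.1] w 0.0177
units [-0.003 -0.005 -0.932] len 111.8mm rows 2.7
turn units [ 0.    -0.001  0.002]
```

View pics/s10.png

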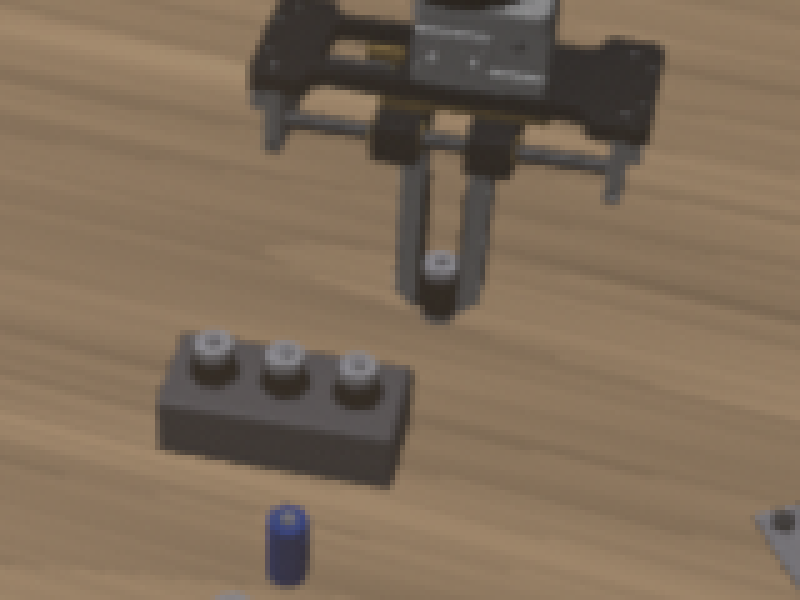

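The cell is between the pads at 17.7 mm. Lifting, then carrying it to the jar.

```bash
python3 -m pendant '[[0,0,-0.05,0,0,0,1],[0,0,-0.15,0,0,0,1],[0,0,-0.25,0,0,0,1],[0,0,-0.25,0,0,0,1],[0,0,-0.25,0,0,0,1],[0,0,-0.15,0,0,0,1],[0,0,0,0,0,0,1]]' 20
python3 -c "
from h import *
go(.5364,.2762,.235,0.1)"
```

```text
time_s: 16.47
ee_pos: [0.4403, 0.0264, 0.244]
eef_rot: [3.141, -0.006, 0.101]
force: [0.2, -0.3, 0.3]
grip_width: 0.0171
t 16.47 pos [0.4403 0.0264 0.244 ] rpy [ 3.141 -0.006  0.101] q1,q6 [-0.02  1.45] F [ 0.2 -0.3  0.3] w 0.0171
units [ 1.006 -1.99   0.08 ] len 267.7mm rows 6.4
turn units [ 0.001 -0.012  0.002]
```

```bash
python3 -m pendant '[[0.07,-0.139,0,0,0,0,1],[0.117,-0.231,0,0,0,0,1],[0.117,-0.231,0,0,0,0,1],[0.117,-0.231,0,0,0,0,1],[0.117,-0.231,0,0,0,0,1],[0.117,-0.231,0,0,0,0,1],[0.117,-0.231,0,0,0,0,1],[0.117,-0.231,0,0,0,0,1],[0.117,-0.231,0,0,0,0,1],[0,0,0,0,0,0,1]]'
python3 -m pendant '[[0,0,0,0,0,0,1],[0,0,0,0,0,0,1]]'
python3 -c "
from h import *
go(.5364,.2762,.202,0.1)"
```

```text
time_s: 17.3
ee_pos: [0.5358, 0.2796, 0.2385]
eef_rot: [-3.141, 0.001, 0.104]
force: [-1.0, 0.8, -0.5]
grip_width: 0.0177
time_s: 17.47
ee_pos: [0.5351, 0.2754, 0.2391]
eef_rot: [3.141, 0.002, 0.101]
force: [-0.8, -1.5, -0.8]
grip_width: 0.0172
t 17.47 pos [0.5351 0.2754 0.2391] rpy [3.141e+00 2.000e-03 1.010e-01] q1,q6 [0.41 1.88] F [-0.8 -1.5 -0.8] w 0.0172
units [ 0.012 -0.006  0.309] len 37.1mm rows 0.9
turn units [0.001 0.003 0.002]
```

```bash
python3 -m pendant '[[0.01,-0.005,0.08,0,0,0,1],[0,0,0.08,0,0,0,1],[0,0,0.06,0,0,0,1],[0,0,0.05,0,0,0,1],[0,0,0.03,0,0,0,1],[0,0,0,0,0,0,1],[0,0,0,0,0,0,1]]'
python3 -c "
from h import *
go(.5364,.2762,.20,0.1)
s=cam('scene');crop(s,450,200,160,120,5,'s11.png')
t=cam('top');crop(t,210,210,100,100,6,'t11.png')"
```

```text
time_s: 18.05
ee_pos: [0.5367, 0.2764, 0.204]
eef_rot: [3.142, 0.0, 0.101]
force: [0.2, 0.4, -0.6]
grip_width: 0.0175
t 18.05 pos [0.5367 0.2764 0.204 ] rpy [3.142 0.    0.101] q1,q6 [0.42 1.88] F [ 0.2  0.4 -0.6] w 0.0175
units [-0.002  0.002  0.033] len 4.0mm rows 0.1
turn units [0.    0.    0.002]
```

View pics/s11.png

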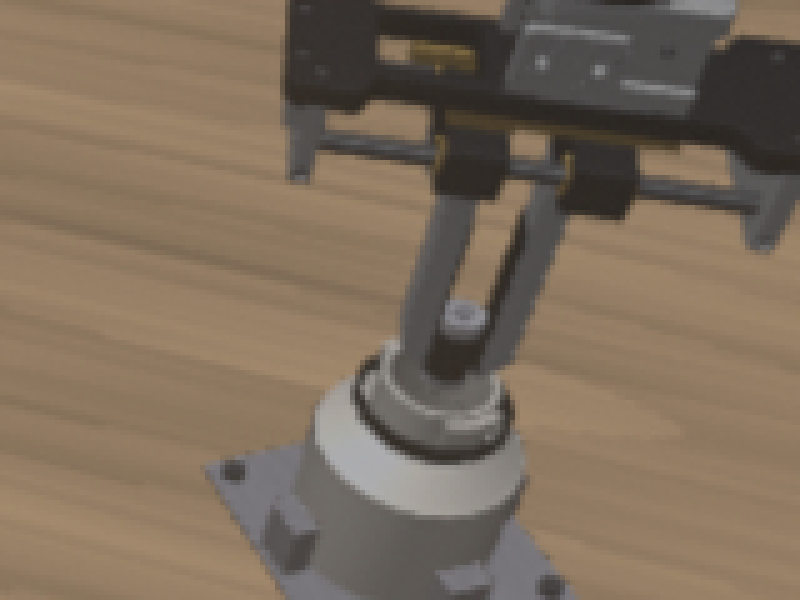

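The cell's foot at crop (450,375) is centred over the mouth. I'll go 4 mm lower and release.

```bash
python3 -m pendant '[[0,0,0.02,0,0,0,1],[0,0,0.015,0,0,0,1],[0,0,0,0,0,0,1],[0,0,0,0,0,0,-0.1],[0,0,0,0,0,0,-0.1],[0,0,0,0,0,0,-0.1],[0,0,0,0,0,0,-0.1],[0,0,0,0,0,0,-0.1]]'
python3 -m pendant '[[0,0,-0.15,0,0,0,-0.1],[0,0,-0.2,0,0,0,-0.1],[0,0,-0.1,0,0,0,-0.1],[0,0,0,0,0,0,-0.1]]'
python3 -c "
from h import *
go(.677,.0085,.25,0.1)
s=cam('scene');crop(s,450,200,160,120,5,'s12.png')"
```

```text
time_s: 18.82
ee_pos: [0.5366, 0.2765, 0.1999]
eef_rot: [-3.142, -0.0, 0.101]
force: [0.2, 0.6, -0.5]
grip_width: 0.0474
time_s: 19.15
ee_pos: [0.5372, 0.2769, 0.2567]
eef_rot: [-3.14, -0.005, 0.101]
force: [-0.1, 0.4, -0.3]
grip_width: 0.0519
t 19.15 pos [0.5372 0.2769 0.2567] rpy [-3.14  -0.005  0.101] q1,q6 [0.42 1.88] F [-0.1  0.4 -0.3] w 0.0519
units [0.933 2.343 0.057] len 302.6mm rows 7.3
turn units [-0.003 -0.009  0.002]
```

View pics/s12.png

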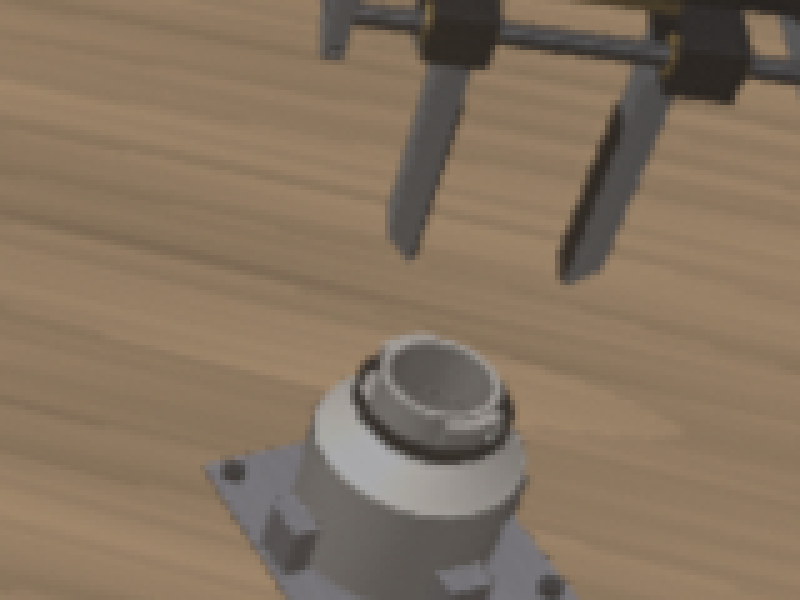

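The cell is in the jar and the mouth looks clear. On to the far cell.

```bash
python3 -m pendant '[[0.05,0.125,0,0,0,0,-0.1],[0.1,0.25,0,0,0,0,-0.1],[0.1,0.25,0,0,0,0,-0.1],[0.1,0.25,0,0,0,0,-0.1],[0.1,0.25,0,0,0,0,-0.1],[0.1,0.25,0,0,0,0,-0.1],[0.1,0.25,0,0,0,0,-0.1],[0.1,0.25,0,0,0,0,-0.1],[0.1,0.25,0,0,0,0,-0.1],[0.083,0.22,0,0,0,0,-0.1]]'
python3 -m pendant '[[0,0,0,0,0,0,-0.1],[0,0,0,0,0,0,-0.1],[0,0,0,0,0,0,-0.1]]'
python3 -c "
from h import *
go(.677,.0085,.107,0.1)
s=cam('scene');crop(s,320,230,160,120,5,'s13.png')"
```

```text
time_s: 20.03
ee_pos: [0.6768, 0.0059, 0.2518]
eef_rot: [-3.141, 0.002, 0.1]
force: [-0.2, 0.2, 0.3]
grip_width: 0.0518
time_s: 20.28
ee_pos: [0.676, 0.0083, 0.2524]
eef_rot: [-3.141, 0.002, 0.101]
force: [-0.2, 0.7, 0.8]
grip_width: 0.0519
t 20.28 pos [0.676  0.0083 0.2524] rpy [-3.141e+00  2.000e-03  1.010e-01] q1,q6 [-0.04  1.43] F [-0.2  0.7  0.8] w 0.0519
units [ 0.011 -0.     1.212] len 145.4mm rows 3.5
turn units [-0.001  0.003  0.002]
```

View pics/s13.png

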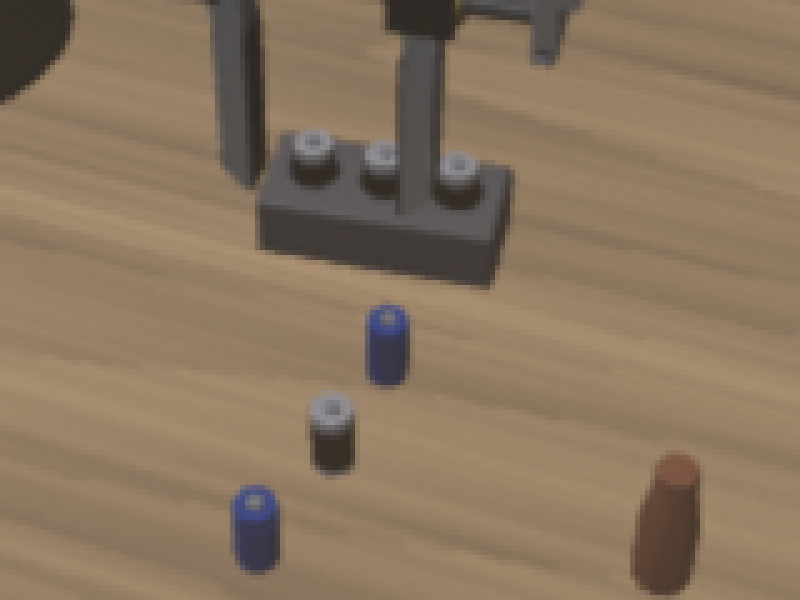

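All items are undisturbed. The black cell is at crop (333,435), with the blue ones ahead of and behind it, clear of the jaw line. Descending.

```bash
python3 -m pendant '[[0.01,0,0.15,0,0,0,-0.1],[0,0,0.24,0,0,0,-0.1],[0,0,0.24,0,0,0,-0.1],[0,0,0.24,0,0,0,-0.1],[0,0,0.18,0,0,0,-0.1],[0,0,0.1,0,0,0,-0.1],[0,0,0.05,0,0,0,-0.1],[0,0,0,0,0,0,-0.1],[0,0,0,0,0,0,-0.1]]' 
python3 -m pendant '[[0,0,0,0,0,0,0.3],[0,0,0,0,0,0,0.6],[0,0,0,0,0,0,0.8],[0,0,0,0,0,0,1],[0,0,0,0,0,0,1],[0,0,0,0,0,0,1]]' 15
python3 -c "
from h import *
go(.677,.0085,.24,0.1)
s=cam('scene');crop(s,320,230,160,120,5,'s14.png')"
```

```text
time_s: 21.08
ee_pos: [0.678, 0.0084, 0.111]
eef_rot: [3.141, -0.001, 0.102]
force: [0.9, -0.4, 0.8]
grip_width: 0.0517
time_s: 21.58
ee_pos: [0.6776, 0.0079, 0.11]
eef_rot: [3.142, -0.0, 0.101]
force: [0.0, 0.3, 1.5]
grip_width: 0.0175
t 21.58 pos [0.6776 0.0079 0.11  ] rpy [ 3.142 -0.     0.101] q1,q6 [-0.04  1.43] F [0.  0.3 1.5] w 0.0175
units [-0.004 -0.005 -1.083] len 130.0mm rows 3.1
turn units [ 0.    -0.     0.002]
```

View pics/s14.png

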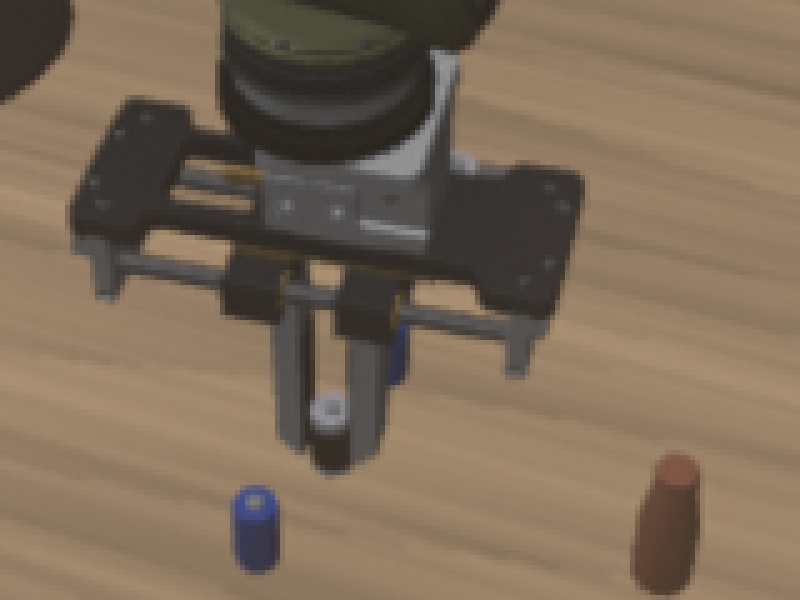

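The black cell is gripped at 17.5 mm. Lifting.

```bash
python3 -m pendant '[[0,0,-0.05,0,0,0,1],[0,0,-0.15,0,0,0,1],[0,0,-0.25,0,0,0,1],[0,0,-0.25,0,0,0,1],[0,0,-0.25,0,0,0,1],[0,0,-0.15,0,0,0,1],[0,0,0,0,0,0,1]]' 20
python3 -c "
from h import *
go(.5364,.2762,.235,0.1)"
```

```text
time_s: 22.22
ee_pos: [0.6785, 0.008, 0.2473]
eef_rot: [3.141, -0.007, 0.101]
force: [0.5, 0.2, 0.8]
grip_width: 0.0174
t 22.22 pos [0.6785 0.008  0.2473] rpy [ 3.141 -0.007  0.101] q1,q6 [-0.04  1.43] F [0.5 0.2 0.8] w 0.0174
units [-0.953 -2.344  0.093] len 303.8mm rows 7.3
turn units [ 0.002 -0.014  0.002]
```

```bash
python3 -m pendant '[[-0.05,-0.124,0,0,0,0,1],[-0.1,-0.247,0,0,0,0,1],[-0.1,-0.247,0,0,0,0,1],[-0.1,-0.247,0,0,0,0,1],[-0.1,-0.247,0,0,0,0,1],[-0.1,-0.247,0,0,0,0,1],[-0.1,-0.247,0,0,0,0,1],[-0.1,-0.247,0,0,0,0,1],[-0.1,-0.247,0,0,0,0,1],[-0.1,-0.244,0,0,0,0,1]]'
python3 -m pendant '[[0,0,0,0,0,0,1],[0,0,0,0,0,0,1],[0,0,0,0,0,0,1]]'
python3 -c "
from h import *
go(.5364,.2762,.204,0.1)"
```

```text
time_s: 23.05
ee_pos: [0.5346, 0.2775, 0.241]
eef_rot: [3.141, 0.001, 0.101]
force: [0.3, 1.2, 0.4]
grip_width: 0.0174
time_s: 23.3
ee_pos: [0.5359, 0.2758, 0.2413]
eef_rot: [3.141, 0.001, 0.101]
force: [-0.4, -0.5, -0.1]
grip_width: 0.0174
t 23.30 pos [0.5359 0.2758 0.2413] rpy [3.141e+00 1.000e-03 1.010e-01] q1,q6 [0.41 1.88] F [-0.4 -0.5 -0.1] w 0.0174
units [ 0.005 -0.003  0.311] len 37.3mm rows 0.9
turn units [0.001 0.001 0.002]
```

```bash
python3 -m pendant '[[0.004,-0.003,0.08,0,0,0,1],[0,0,0.08,0,0,0,1],[0,0,0.07,0,0,0,1],[0,0,0.05,0,0,0,1],[0,0,0.04,0,0,0,1],[0,0,0.02,0,0,0,1],[0,0,0,0,0,0,1],[0,0,0,0,0,0,1]]'
python3 -c "
from h import *
go(.5364,.2762,.20,0.1)
s=cam('scene');crop(s,450,200,160,120,5,'s15.png')"
```

```text
time_s: 23.97
ee_pos: [0.5363, 0.2768, 0.2011]
eef_rot: [-3.142, -0.0, 0.101]
force: [-0.1, -0.3, 0.2]
grip_width: 0.0177
t 23.97 pos [0.5363 0.2768 0.2011] rpy [-3.142 -0.     0.101] q1,q6 [0.42 1.89] F [-0.1 -0.3  0.2] w 0.0177
units [0.    0.005 0.009] len 1.3mm rows 0.0
turn units [-0.    -0.     0.002]
```

View pics/s15.png

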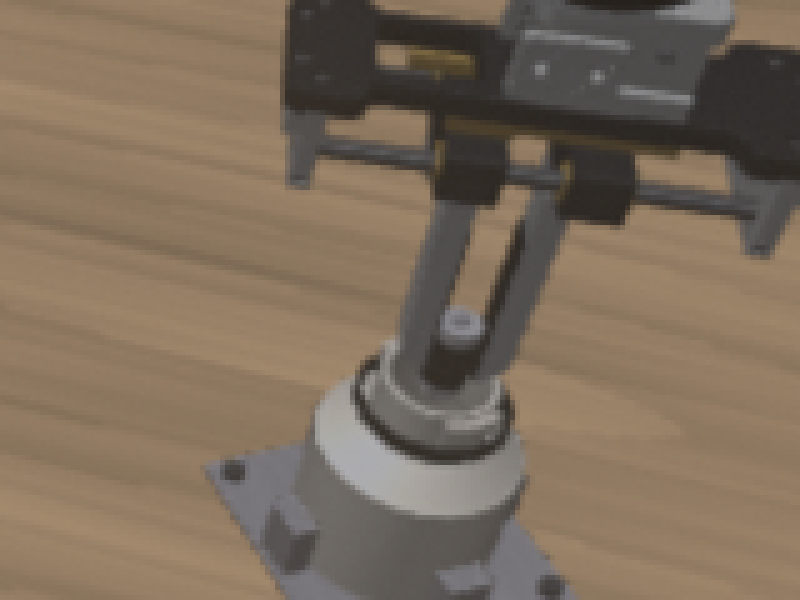

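The cell is centred over the mouth with its foot at crop (447,385), just below the rim. Releasing it, then rising and backing away.

```bash
python3 -m pendant '[[0,0,0,0,0,0,-0.1],[0,0,0,0,0,0,-0.1],[0,0,0,0,0,0,-0.1],[0,0,0,0,0,0,-0.1],[0,0,0,0,0,0,-0.1],[0,0,-0.15,0,0,0,-0.1],[0,0,-0.25,0,0,0,-0.1],[0,0,-0.25,0,0,0,-0.1],[0,0,-0.25,0,0,0,-0.1],[0,0,-0.1,0,0,0,-0.1]]'
python3 -m pendant '[[-0.1,0.1,0,0,0,0,-0.1],[-0.15,0.2,0,0,0,0,-0.1],[-0.15,0.2,0,0,0,0,-0.1],[-0.15,0.2,0,0,0,0,-0.1],[-0.15,0.2,0,0,0,0,-0.1],[-0.15,0.2,0,0,0,0,-0.1],[-0.15,0.2,0,0,0,0,-0.1],[-0.1,0.1,0,0,0,0,-0.1],[0,0,0,0,0,0,-0.1],[0,0,0,0,0,0,-0.1]]'
python3 -c "
from h import *
go(.5364,.2762,.20,0.1)
for n in('scene','top'):
    c=cam(n);cv2.imwrite('pics/%s16.png'%n,c['image'][:,:,::-1])
    if n=='top': crop(c,210,210,100,100,6,'t16.png')"
```

```text
time_s: 24.85
ee_pos: [0.5366, 0.2769, 0.3254]
eef_rot: [-3.14, -0.005, 0.101]
force: [0.3, -0.3, -0.0]
grip_width: 0.0519
time_s: 25.68
ee_pos: [0.4217, 0.0959, 0.321]
eef_rot: [-3.141, -0.0, 0.1]
force: [0.1, 0.3, 0.4]
grip_width: 0.0517
t 25.68 pos [0.4217 0.0959 0.321 ] rpy [-3.141 -0.     0.1  ] q1,q6 [0.14 1.61] F [0.1 0.3 0.4] w 0.0517
units [ 1.1   -1.399  1.009] len 245.5mm rows 5.9
turn units [-0.    -0.001 -0.   ]
```

View pics/scene16.png

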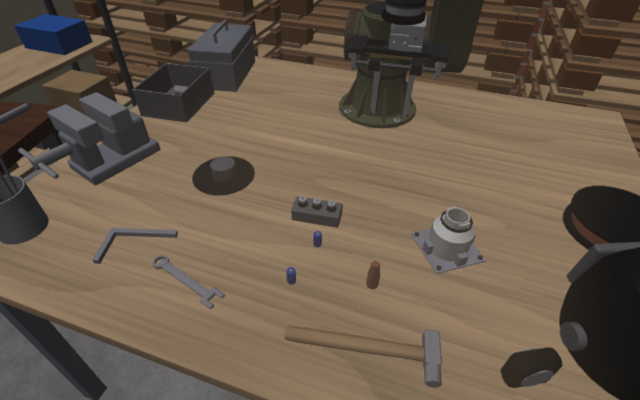

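View pics/top16.png

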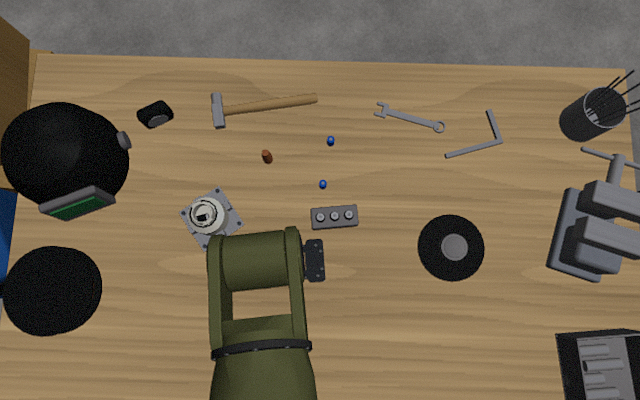

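View pics/t16.png

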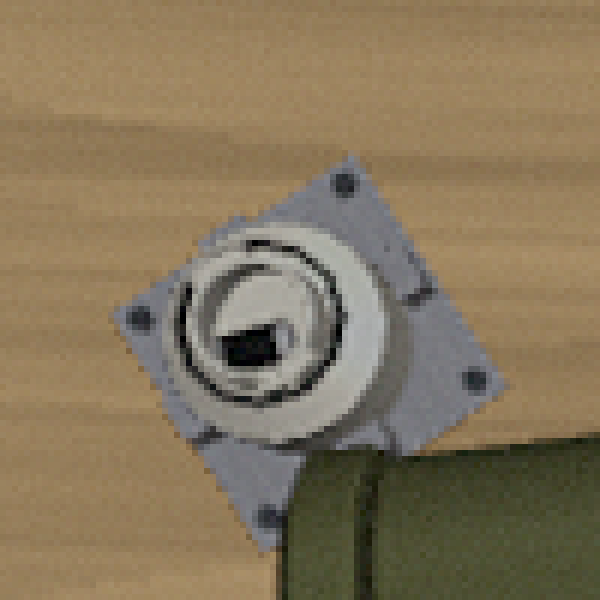

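Both spent cells are gone from the bench. One is visible lying in the jar at top crop (250,345), and nothing sticks out of the mouth. The cap is on the mat at top (455,247), and the charger, nozzle and blue cells are where they started. Handing in.

```bash
python3 -c "
from h import *
from station import hand_in
t=cam('top'); print('cap',ray(t,455,247,.038)); print('nozzle',ray(t,165+402/4,130+91/4,.065))
print(hand_in())"
```

```text
cap [ 0.47901589 -0.29332433  0.038     ]
nozzle [0.68321503 0.1474634  0.065     ]
the job is handed in; nothing more can be done
None
```

The job is done and handed in at about 26 s, well under the 72 s limit. I pressed the cap to its stop (about 15–19 N), turned it 64° counter-clockwise and lifted it off with no resistance. It now stands upright on the mat. I then dropped the near black cell and the far one into the jar and left the jar open.

**What the last checks showed:**
- **Cap:** it measures (0.479, -0.293), within about 1 mm of the mat centre I measured, so it is wholly on the mat.
- **Cells:** neither spent cell is left on the bench, and nothing sticks out of the jar mouth. The top view shows only one cell in the jar. I take the other to be under the jar's shoulder, since I released both in the mouth, but I did not see it there.
- **Charger, fresh cells, nozzle and blue look-alikes:** they look unmoved in both views. The nozzle position I printed at the end reused an earlier pixel, so it doesn't count as a separate check.
- **Forces:** the highest reading was about 20 N, at the ends of moves. The gripper was clear of everything at hand-in.

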